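# Unlock the parts cabinet and tip the bearing tube out through its hatch

### The job

Plug the square latch key fully home into the socket beside the steel parts cabinet, so that the locking bar draws back from the hatch, and let go of the key. Then take the long white ceramic tube that lies half under the cabinet's roof, tilt it with its free end up, draw it out slantwise through the hatch, and finish still holding it in the gripper, steady, with the whole tube a good hand's breadth above the cabinet, touching nothing else, and not carried off to another part of the table. Leave the key in its socket and the other things on the table where they are.

Things in the scene. Friction and masses are not known exactly. Their poses are not given: they have to be found in the camera images.
- cabinet: Low steel parts cabinet, fixed: a box 142 mm wide (its x) by 246 mm long (its y), top 93 mm above the table, sheet 3 mm. Origin: centre of its underside, on the table; z up; its -x side faces roughly the robot. The -y half (y -120 to 0 mm) has a fixed roof, underside at 90 mm; the +y half is an open hatch. Inner floor at 3 mm.
- socket (a point): Centre of the mouth of the square socket, in the top of a dark 64 x 64 mm block 60 mm high at the cabinet's -x side (x -125, y -60 mm). Axes as the cabinet's. Hole 28.5 mm square, sides along the axes, rim bevelled 3 mm. A spring plunger 15 mm below the mouth is pushed down 20 mm by the key (about 0.5 N; the key's weight holds it).
- hatch (a point): Centre of the hatch, level with the cabinet's top (93 mm above the table). Axes as the cabinet's. The opening is 136 mm (x) by 120 mm (y); the roof begins 60 mm towards -y, and the end wall 60 mm towards +y is as high as the roof's top.
- bar (a joint): Locking bar: flat dark strip 30 x 5 mm, 110 mm long, along the cabinet's y on its roof, 94.5 to 99.5 mm above the table. Value in m: at 0 it sticks out 65 mm over the hatch, above the tube; the key going home draws it back to about 0.062, just clear of the hatch. It springs out again if the key comes out.
- key: Latch key, a loose upright black block 70 mm high, about 0.12 kg: square shank 26 x 26 mm, 35 mm long (lowest 4 mm 24 x 24 mm), below a square head 36 x 36 mm, 35 mm high. Origin: centre of the shank's lower end; z up; x, y along its sides. It stands on the table. Home, its shoulder rests on the socket's mouth. Any of the four ways round fits.
- tube: White ceramic bearing tube, 14 mm across, 220 mm long, about 0.07 kg. Origin: its middle, on its axis; y along it, the same way as the cabinet's y. It lies level, axis 66 mm above the table, half under the roof, on two cradles (at the cabinet's y = -20 and +100 mm, x = 0, each 8 mm along y, 34 mm wide, saddle at 59 mm, ears up to 67 mm).
- tube_hatch_end (a point): Centre of the tube's end that lies below the hatch (110 mm from the tube's middle, +y).
- tube_inner_end (a point): Centre of the tube's end that lies hidden below the roof (110 mm from the tube's middle, -y).
- nut: Bystander: green anodised wheel nut, 30 mm across, 14 mm high. Origin: centre of its underside.
- weight: Bystander: round steel set-up weight, 32 mm across, 56 mm high with a 20 mm knob on top. Origin: centre of its underside.
- cover: Bystander: orange nylon pinion cover, an open shell 60 x 42 x 22 mm. Origin: centre of its underside.
- driver: Bystander: black hex driver, 190 mm long, lying on the table.
- wheel: Bystander: model-car wheel lying flat, 64 mm across, 26 mm high. Origin: centre of its underside.
There are look-alikes about, which are no part of the job. Several things look just like the key: the one meant starts nearest to the robot's base.

How it is judged:
By the outcome, as a careful person would: the job done as asked, in the order asked, and still so for the second after the job is handed in, while the arm keeps its last pose, push and grip.
It also fails if it takes over 56 s, if anything falls off the work surface, if the arm or the gripper's body presses on something with over 40 N, if the wrist force passes 120 N, or if a joint passes its speed limit or range.

### The arm

A 6-joint arm with a two-finger parallel gripper is mounted at the origin on the work surface. World frame = base frame: x ahead of the robot, y to its left, z up, the work surface at z = 0. Lengths are in m, angles in rad, forces in N, time in s.
With the tool pointing down it reaches from about 0.275 to 0.725 m from the base axis. Payload 5.6 kg.
Tool frame: the origin (TCP) lies midway between the tips of the shut fingers; the grasp point (between the pads) lies grip_point_offset behind it (grip_point_offset is the distance from the TCP to the grasp point, in m); z points along the fingers, y is the line along which they close (so a half turn about z gives the same grasp; the last joint's range is limited). The gripper opens to 85 mm and grips with 20 to 120 N. Pads are 22 mm wide; open, the fingers measure 114 mm over their backs; the gripper's body (76 mm by 85 mm) begins 54 mm behind the grasp point. The pads swing forward as they close: fully open they stand 13 mm farther back than shut.
Start: joints at [-1.051, 0.255, 0.108, 0, -1.424, -0.285], TCP at [0.128, -0.535, 0.231] pointing down, gripper open.
Joint ranges: [-2.95, 2.95], [-1.21, 1.97], [-1.09, 1.5], [-2.87, 1.71], [-2.94, -0.07], [-3.05, 3.05]. Speed limits (rad/s): [2.57, 2.57, 3.14, 3.14, 3.14, 3.14].

### API

Orientations are given as a unit quaternion [w, x, y, z].
In Python, from station import read_state, read_camera, camera_model, finish_job, grip_point_offset gives the robot as it stands.
- The arm moves only by the tool carry_out, never from a script. Its argument "steps" is a list of rows, each a list of 7 numbers: the shift along the tool's x, y, z in units of 0.04 m (1.0 is 0.04 m), then the turn, a rotation vector about the tool's x, y, z in units of pi rad (1.0 is pi rad), then the opening, from -1 (shut) to 1 (fully open), so that 0 is half open. A call has 1 to 5 rows; each row shifts and turns the commanded pose from where the row before left it, along the tool's axes as they then stand; what a row does not reach is not made up. A row lasts 1/10 s, in which the tool goes at most 50 mm and 8.59 degrees, less where a joint would pass 70% of its speed; a pose out of reach is approached as far as the arm can. A call with a number of a shift or a turn outside -1 to 1 is refused whole. A call with a gripper value outside its range is refused whole. The fingers move at their own pace and stop on an object; "newtons" is the grip in N (left out, the last holds). Time passes only in rows, so rows that do not move let the fingers close. It gives the time, the measured TCP pose, the force, the opening and the grip force at its end, in the units of the state.
- read_state(): the state, without advancing time (a new reading comes with each control period).
- read_camera(name): name is "scene" or "top"; returns the picture (480x640x3 uint8, blue, green, red); there is no depth.
- camera_model(name): a dict with "K" (3x3 intrinsics, pixels), "distortion" ([k1, k2, p1, p2, k3] as OpenCV has them; the pictures are not rectified), "rvec" (rotation vector, rad) and "tvec" (3), from world to camera coordinates, as OpenCV has them. Camera axes: x right, y down, z forward; pixel columns grow to the right and rows downward; lengths in m; the calibration is good to about 2 mm. A picture is of the moment at which its call begins. camera_model takes no time and is no camera call.
- finish_job(): hands the job in; it is judged then, once.
The state is a dict: "time": time; "joint_pos": joint angles; "joint_vel": joint speeds; "tau": joint torques, N m; "ee_pos": TCP position; "ee_rot": TCP orientation; "ft_force": force on the tool from outside, world axes, zero at the start; "ft_torque": the same for the moment, N m; "finger_gap": opening from 0.0 (shut) to 1.0 (fully open); "finger_force": force on a finger pad.
Only numpy, scipy, OpenCV 4.12 (cv2) and the standard library are available. Lean on these libraries where they do the work, as an engineer would, in place of code of your own. Each camera call takes 0.05 s, during which the arm holds its last target. There are 200 camera calls.

## Working session

There is one attempt and no reset: what is moved stays moved. The work goes in short steps, Python scripts to look and compute and a tool call to move; the robot and the scene stay as the last step left them, time stands still between calls to the robot, and variables do not carry over. Pictures are saved under pics/ and viewed, at most 10 in all, crops included, and the job is handed in when it is done.

Besides the shell and the picture viewer there is one more tool, called as a command line: name --pt "numbers of a row" for each row, then --argument value for the rest. carry_out: Moves the arm, as the interface text tells. Its arguments: {"type":"object","properties":{"steps":{"type":"array","items":{"type":"array","items":{"type":"number","minimum":-1,"maximum":1}}},"newtons":{"type":"number"}},"required":["steps"]}

```bash
mkdir -p pics; ls; python3 - <<'E'
from station import *
import cv2
s=read_state();print(s, grip_point_offset)
for n in("scene","top"):
    cv2.imwrite(f"pics/{n}0.png",read_camera(n)); m=camera_model(n); print(n,m)
E
```

```text
pics
{'time': 0.0, 'joint_pos': array([-1.05137191e+00,  2.55747380e-01,  1.06986920e-01, -4.81895727e-04,
       -1.42387460e+00, -2.84624663e-01]), 'joint_vel': array([-0.00165185,  0.00143897,  0.00042187, -0.00082719,  0.0014353 ,
        0.00074186]), 'tau': array([ 3.14719700e-04, -3.86634243e+01,  2.37938315e+01,  5.36497101e+00,
       -6.16982550e-03, -8.36388750e-06]), 'ee_pos': array([ 0.12791413, -0.53440906,  0.23038752]), 'ee_rot': array([-1.40413954e-04, -1.17095078e-01,  9.93120255e-01,  9.39317566e-04]), 'ft_force': array([-0.05412619, -0.50441324,  0.62070119]), 'ft_torque': array([ 0.01497634, -0.05941556, -0.01315277]), 'finger_force': 0.0, 'finger_gap': 0.997971363467726} 0.0187
scene {'K': array([[504.73299641,   0.        , 323.39194227],
       [  0.        , 504.73299641, 241.10431309],
       [  0.        ,   0.        ,   1.        ]]), 'distortion': array([-0.02606353,  0.        ,  0.        ,  0.        ,  0.        ]), 'rvec': array([ 2.12656421,  0.87905007, -0.37852756]), 'tvec': array([-0.45318099, -0.19791338,  1.31085074])}
top {'K': array([[581.35535103,   0.        , 328.43994798],
       [  0.        , 581.35535103, 233.9038443 ],
       [  0.        ,   0.        ,   1.        ]]), 'distortion': array([-0.10246584,  0.        ,  0.        ,  0.        ,  0.        ]), 'rvec': array([ 2.04566   , -2.17204889,  0.23282143]), 'tvec': array([0.0665884 , 0.62811036, 1.43727685])}
```

View pics/top0.png

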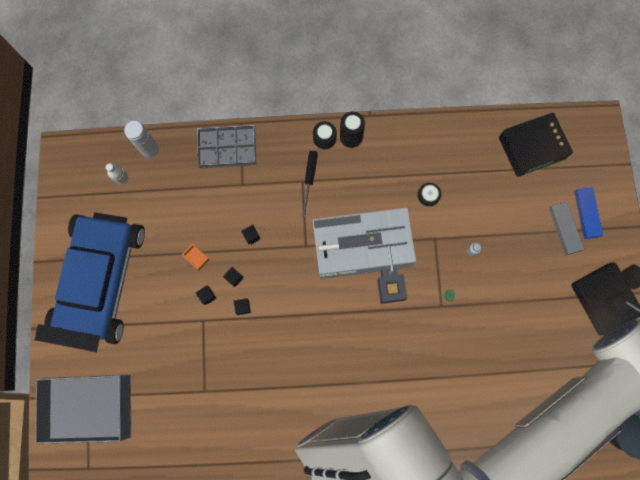

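View pics/scene0.png

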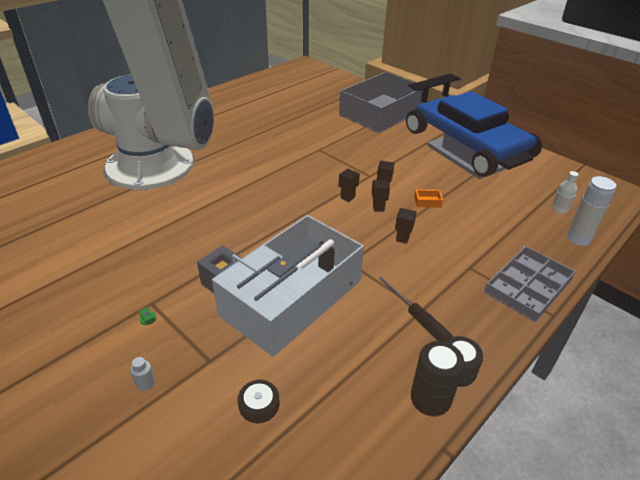

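The top view shows the cabinet at about (363,242), the socket block at (392,288), the weight at (474,249) and the nut at (450,295). The black key candidates are at (250,235), (233,276), (206,295) and (242,306). The scene view shows the same things, with the keys upright around (350–405, 170–230).

```bash
cat > h.py <<'E'
import numpy as np, cv2
from station import *
from scipy.spatial.transform import Rotation as R
def cam(n):
    m=camera_model(n); Rm=cv2.Rodrigues(m["rvec"])[0]; return m,Rm,-Rm.T@m["tvec"]
def ray(n,uv):
    m,Rm,c=cam(n); p=cv2.undistortPoints(np.array(uv,float).reshape(-1,1,2),m["K"],m["distortion"]).reshape(-1,2)
    return c,np.c_[p,np.ones(len(p))]@Rm
def onplane(n,uv,z):
    c,d=ray(n,uv); return c+d*((z-c[2])/d[:,2])[:,None]
def proj(n,P):
    m=camera_model(n); return cv2.projectPoints(np.array(P,float).reshape(-1,1,3),m["rvec"],m["tvec"],m["K"],m["distortion"])[0].reshape(-1,2)
def tri(uvt,uvs):
    a,d=ray("top",[uvt]);b,e=ray("scene",[uvs]); d=d[0];e=e[0]
    t=np.linalg.lstsq(np.c_[d,-e],b-a,rcond=None)[0]; p,q=a+t[0]*d,b+t[1]*e
    return (p+q)/2,np.linalg.norm(p-q)
E
python3 - <<'E'
from h import *
print(proj("top",[[0,0,0],[.5,0,0],[.5,-.3,0]]))
im=cv2.imread("pics/top0.png"); s=cv2.imread("pics/scene0.png")
for n,uv in dict(k1=(250,235),k2=(233,276),k3=(206,295),k4=(242,306)).items():
    p=onplane("top",[uv],.07)[0]; print(n,p.round(3),np.hypot(*p[:2]).round(3),proj("scene",p).round(0))
print(onplane("top",[[363,242],[392,288]],.093))
c=cv2.resize(im[190:320,190:480],None,fx=2.75,fy=2.75,interpolation=cv2.INTER_CUBIC)
cv2.imwrite("pics/ctop.png",c)
d=cv2.resize(s[150:360,190:430],None,fx=2.8,fy=2.8,interpolation=cv2.INTER_CUBIC)
cv2.imwrite("pics/cscene.png",d)
E
```

```text
[[354.84088835 482.93676863]
 [342.26449727 286.77281106]
 [454.07428406 279.83893636]]
k1 [0.64  0.232 0.07 ] 0.681 [[403. 213.]]
k2 [0.535 0.279 0.07 ] 0.604 [[379. 184.]]
k3 [0.49  0.349 0.07 ] 0.602 [[383. 165.]]
k4 [0.457 0.258 0.07 ] 0.525 [[347. 174.]]
[[ 0.59923127 -0.05715985  0.093     ]
 [ 0.47782183 -0.12114951  0.093     ]]
```

View pics/ctop.png

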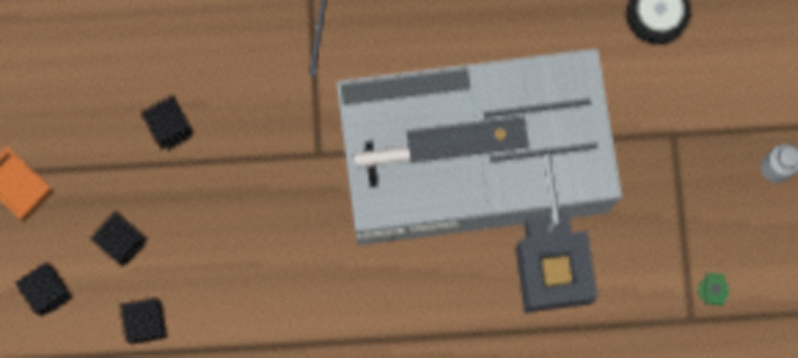

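View pics/cscene.png

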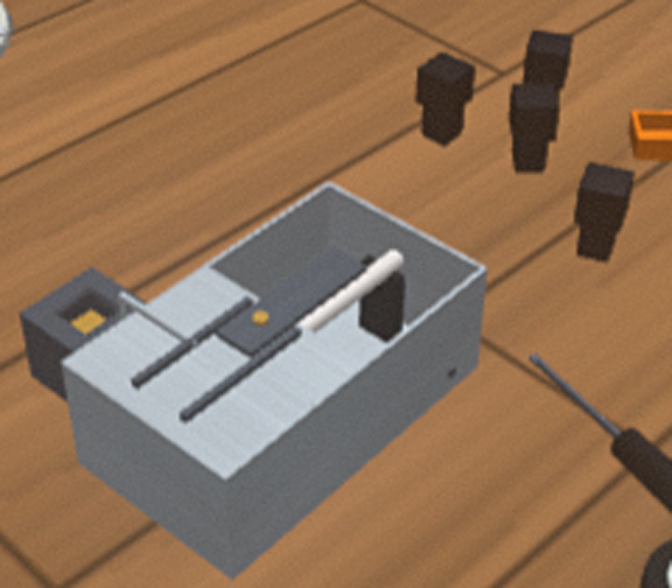

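The crops confirm the nearest key is k4, at top pixel (242,306), 0.525 m from the base. The tube end is at about (320,247). The bar sticks out over the hatch, and the socket's gold plunger is at about (392,288). Next I fit the cabinet and key poses from the corners.

```bash
cat > fit.py <<'E'
from h import *
from scipy.optimize import least_squares
def sub(n,uv,w=3):
    g=cv2.cvtColor(cv2.imread(f"pics/{n}0.png"),cv2.COLOR_BGR2GRAY)
    return cv2.cornerSubPix(g,np.array(uv,np.float32).reshape(-1,1,2),(w,w),(-1,-1),(3,50,.01)).reshape(-1,2)
def rigid(M,W):
    f=lambda p:(R.from_euler('z',p[2]).as_matrix()[:2,:2]@M.T+p[:2,None]-W.T).ravel()
    r=least_squares(f,[*W.mean(0),0.05]); return r.x,(r.fun.reshape(2,-1)*1000).round(1)
E
python3 - <<'E'
from fit import *
T=sub("top",[(312.9,219.8),(407.5,208.2),(319.1,274.7),(415.5,261.6)]); S=sub("scene",[(308.6,215.7),(363.2,245.7),(271.4,320.7),(213.6,279.3)])
print(T.round(1).tolist(),S.round(1).tolist())
a,b=.071,.123
MT=np.array([[a,b],[a,-b],[-a,b],[-a,-b]]);MS=np.array([[-a,b],[a,b],[a,-b],[-a,-b]])
WT=onplane("top",T,.093)[:,:2];WS=onplane("scene",S,.093)[:,:2]
print(rigid(MT,WT));print(rigid(MS,WS)); p,_=rigid(np.r_[MT,MS],np.r_[WT,WS]);print(p)
im=cv2.imread("pics/top0.png").astype(int); h=cv2.cvtColor(im.astype(np.uint8),cv2.COLOR_BGR2HSV)
g=cv2.inRange(h[275:300,380:405],(12,100,100),(30,255,255));m=cv2.moments(g,True);print("gold",m["m00"],onplane("top",[(380+m["m10"]/m["m00"],275+m["m01"]/m["m00"])],.06))
c,s=np.cos(p[2]),np.sin(p[2]);print("sock",p[:2]+[c*-.125+s*.06,s*-.125-c*.06])
# key
k=(im[290:322,226:258].max(2)<60).astype(np.uint8);cs=max(cv2.findContours(k,0,1)[0],key=cv2.contourArea)
r=cv2.minAreaRect(cs);print("rect",r);bx=cv2.boxPoints(r)+[226,290];print(onplane("top",bx,.07).round(4).tolist())
for n,o,uv,z in(("top",(222,288),40,20),):pass
t=im[286:326,222:262];cv2.imwrite("pics/k_top.png",cv2.resize(np.clip(t*2,0,255).astype(np.uint8),(600,600),interpolation=cv2.INTER_CUBIC))
sc=cv2.imread("pics/scene0.png")[160:210,325:375];cv2.imwrite("pics/k.png",np.hstack([cv2.resize(np.clip(x.astype(int)*3,0,255).astype(np.uint8),(400,400),interpolation=cv2.INTER_CUBIC) for x in(t,sc)]))
# white tube end
E
```

```text
[[313.29998779296875, 220.60000610351562], [406.79998779296875, 207.60000610351562], [318.70001220703125, 273.1000061035156], [415.29998779296875, 261.1000061035156]] [[308.6000061035156, 215.6999969482422], [362.70001220703125, 245.5], [270.0, 320.8999938964844], [211.39999389648438, 278.6000061035156]]
(array([ 0.60348203, -0.05915403,  0.06865626]), array([[ 3.2,  0.2, -2.3, -1.1],
       [ 2.6, -0.6, -0.9, -1.1]]))
(array([ 0.60485242, -0.05704107,  0.06039786]), array([[-3.4,  3. ,  0.1,  0.3],
       [ 0.7,  0.6, -1. , -0.3]]))
[ 0.60416723 -0.05809755  0.06452351]
gold 92.0 [[ 0.48141784 -0.12521057  0.06      ]]
sock [ 0.48329607 -0.12603254]
rect ((15.90540599822998, 16.432432174682617), (13.97391414642334, 14.138313293457031), 80.53767395019531)
[[0.472, 0.2786, 0.07], [0.4759, 0.2429, 0.07], [0.4408, 0.2383, 0.07], [0.4369, 0.2738, 0.07]]
```

View pics/k.png

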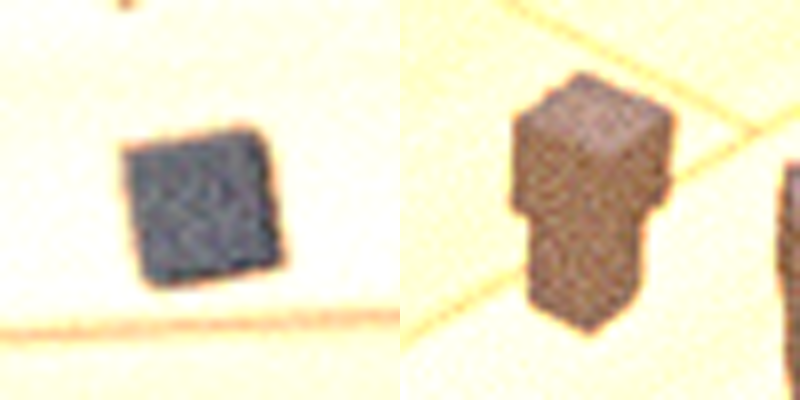

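carry_out --pt "-0.3 0.4 0 0 0 0 1" --pt "-0.63 0.87 0 0 0 0 1" --pt "-0.63 0.87 0 0 0 0 1" --pt "-0.63 0.87 0 0 0 0 1" --pt "-0.63 0.87 0 0 0 0 1" --newtons 40

```text
time: 0.6
ee_pos: [0.2016, -0.356, 0.2308]
ee_rot: [-0.0, -0.117, 0.993, 0.0]
ft_force: [1.0, 0.7, 0.2]
finger_gap: 1.003
finger_force: 0.0
```

carry_out --pt "-0.63 0.87 0 0 0 0 1" --pt "-0.63 0.87 0 0 0 0 1" --pt "-0.63 0.87 0 0 0 0 1" --pt "-0.63 0.87 0 0 0 0 1" --pt "-0.63 0.87 0 0 0 0 1"

```text
time: 1.1
ee_pos: [0.2835, -0.1575, 0.2312]
ee_rot: [0.0, -0.117, 0.993, 0.0]
ft_force: [1.4, -0.8, -0.5]
finger_gap: 0.998
finger_force: 0.0
```

carry_out --pt "-0.63 0.87 0 0 0 0 1" --pt "-0.63 0.87 0 0 0 0 1" --pt "-0.63 0.87 0 0 0 0 1" --pt "-0.63 0.87 0 0 0 0 1" --pt "-0.63 0.87 0 0 0 0 1"

```text
time: 1.6
ee_pos: [0.3657, 0.0413, 0.2312]
ee_rot: [0.0, -0.118, 0.993, 0.0]
ft_force: [1.2, -0.7, 0.4]
finger_gap: 0.999
finger_force: 0.0
```

carry_out --pt "-0.63 0.87 0 0 0 0 1" --pt "-0.63 0.87 0 0 0 0 1" --pt "-0.63 0.87 0 0 0 0 1" --pt "-0.63 0.87 0 0 0 0 1" --pt "0 0 0 0 0 0 1"

```text
time: 2.1
ee_pos: [0.4321, 0.2017, 0.2294]
ee_rot: [-0.001, -0.118, 0.993, -0.001]
ft_force: [-0.7, -0.8, -0.3]
finger_gap: 0.998
finger_force: 0.0
```

```bash
cat > go.py <<'E'
from h import *
import sys
def plan(P,Rt=None):
    """tool-frame shift (units) then turn (units) from measured pose to TCP P with orientation Rt"""
    s=read_state();q=s["ee_rot"];r=R.from_quat([q[1],q[2],q[3],q[0]])
    print("t",s["time"],"pos",s["ee_pos"].round(4),"yaw_y",np.degrees(np.arctan2(*r.as_matrix()[[1,0],1])).round(2),"F",s["ft_force"].round(1),"gap",round(float(s["finger_gap"]),3),"ff",s["finger_force"],"q",s["joint_pos"].round(2))
    if P is not None: print("shift",(r.inv().apply(np.array(P)-s["ee_pos"])/.04).round(3))
    if Rt is not None: print("turn",((r.inv()*Rt).as_rotvec()/np.pi).round(4))
def down(yaw_y_deg): # tool z down, tool y at this world angle
    a=np.radians(yaw_y_deg);y=np.array([np.cos(a),np.sin(a),0]);z=np.array([0,0,-1.]);return R.from_matrix(np.c_[np.cross(y,z),y,z])
E
python3 -c "
from go import *
plan([.4564,.2584,.11],down(96.9))"
```

```text
t 2.1 pos [0.4321 0.2017 0.2294] yaw_y 103.61 F [-0.7 -0.8 -0.3] gap 0.998 ff 0.0 q [ 0.77  0.11 -0.07 -0.   -1.39 -2.1 ]
shift [-0.931  1.238  2.983]
turn [-0.0003 -0.0008  0.0373]
```

carry_out --pt "-0.31 0.41 0.9 0 0 0 1" --pt "-0.31 0.41 0.9 0 0 0 1" --pt "-0.31 0.42 0.9 0 0 0.037 1" --pt "0 0 0 0 0 0 1"

```text
time: 2.5
ee_pos: [0.4535, 0.2543, 0.1174]
ee_rot: [-0.004, -0.058, 0.998, -0.003]
ft_force: [-0.2, -1.1, -0.1]
finger_gap: 1.001
finger_force: 0.0
```

```bash
python3 -c "
from go import *
plan([.4564,.2584,.036],down(96.9))"
```

```text
t 2.5 pos [0.4535 0.2543 0.1174] yaw_y 96.63 F [-0.2 -1.1 -0.1] gap 1.001 ff 0.0 q [ 0.81  0.27 -0.17 -0.   -1.14 -2.27]
shift [-0.104  0.105  2.034]
turn [-0.0016 -0.0029 -0.0015]
```

carry_out --pt "0 0 0 0 0 0 1" --pt "0 0 0 0 0 0 1"

```text
time: 2.7
ee_pos: [0.4565, 0.255, 0.1247]
ee_rot: [0.001, -0.06, 0.998, 0.001]
ft_force: [0.5, 0.3, 0.9]
finger_gap: 1.0
finger_force: 0.0
```

```bash
python3 -c "
from go import *
plan([.4564,.2584,.036],down(96.9))"
```

```text
t 2.7 pos [0.4565 0.255  0.1247] yaw_y 96.84 F [0.5 0.3 0.9] gap 1.0 ff 0.0 q [ 0.81  0.26 -0.16  0.   -1.14 -2.26]
shift [-2.000e-03  8.300e-02  2.218e+00]
turn [ 0.0003  0.0006 -0.0003]
```

carry_out --pt "0 0.08 0.7 0 0 0 1" --pt "0 0 0.8 0 0 0 0.6" --pt "0 0 0.5 0 0 0 0.4" --pt "0 0 0.22 0 0 0 0.3" --pt "0 0 0 0 0 0 0.2" --newtons 20

```text
time: 3.2
ee_pos: [0.4557, 0.258, 0.0349]
ee_rot: [0.0, -0.059, 0.998, 0.0]
ft_force: [-0.1, 0.0, 0.4]
finger_gap: 0.6
finger_force: 0.0
```

carry_out --pt "0 0 0 0 0 0 0.05" --pt "0 0 0 0 0 0 -0.1" --pt "0 0 0 0 0 0 -0.2" --pt "0 0 0 0 0 0 -0.3" --pt "0 0 0 0 0 0 -0.3"

```text
time: 3.7
ee_pos: [0.4566, 0.2592, 0.0357]
ee_rot: [0.001, -0.06, 0.998, 0.001]
ft_force: [0.0, 2.4, 6.7]
finger_gap: 0.418
finger_force: 19.8
```

```bash
python3 -c "
from go import *
plan([.4564,.2584,.036],down(96.9))"
```

```text
t 3.7 pos [0.4566 0.2592 0.0357] yaw_y 96.82 F [0.  2.4 6.7] gap 0.418 ff 19.83101338148117 q [ 0.82  0.35 -0.29  0.   -0.93 -2.27]
shift [ 0.007 -0.02  -0.007]
turn [ 0.0005  0.0008 -0.0004]
```

carry_out --pt "0 0 0 0 0 0 0.3" --pt "0 0 0 0 0 0 0.3" --pt "0 0 -0.5 0 0 0 0.3" --pt "0 0 -0.6 0 0 0 0.3" --pt "0 0 0 0 0 -0.045 0.3"

```text
time: 4.2
ee_pos: [0.4571, 0.2591, 0.0812]
ee_rot: [0.002, -0.131, 0.991, 0.001]
ft_force: [0.6, 0.0, -0.9]
finger_gap: 0.653
finger_force: 0.0
```

carry_out --pt "0 0 0 0 0 -0.045 0.3" --pt "0 0 0 0 0 -0.045 0.3" --pt "0 0 0 0 0 -0.045 0.3" --pt "0 0 0 0 0 -0.045 0.3" --pt "0 0 0 0 0 -0.045 0.3"

```text
time: 4.7
ee_pos: [0.4551, 0.2577, 0.0779]
ee_rot: [-0.001, -0.467, 0.884, -0.0]
ft_force: [-0.6, -0.0, 1.0]
finger_gap: 0.649
finger_force: 0.0
```

carry_out --pt "0 0 0 0 0 -0.045 0.3" --pt "0 0 0 0 0 -0.045 0.3" --pt "0 0 0 0 0 -0.045 0.3" --pt "0 0 0 0 0 -0.045 0.3" --pt "0 0 0 0 0 -0.045 0.3"

```text
time: 5.2
ee_pos: [0.4551, 0.2578, 0.0779]
ee_rot: [0.001, 0.744, -0.668, -0.0]
ft_force: [0.5, 0.1, -1.2]
finger_gap: 0.653
finger_force: 0.0
```

carry_out --pt "0 0 0 0 0 0 0.3" --pt "0 0 0 0 0 0 0.3" --pt "0 0 0 0 0 0 0.3"

```text
time: 5.5
ee_pos: [0.4555, 0.2581, 0.0783]
ee_rot: [0.0, 0.742, -0.671, -0.0]
ft_force: [0.7, -0.5, -0.3]
finger_gap: 0.649
finger_force: 0.0
```

```bash
python3 -c "
from go import *
plan([.4566,.2592,.036],down(186.82))"
```

```text
t 5.5 pos [0.4555 0.2581 0.0783] yaw_y -174.27 F [ 0.7 -0.5 -0.3] gap 0.649 ff 0.0 q [ 0.81  0.3  -0.23 -0.   -1.04 -0.71]
shift [-0.025 -0.031  1.057]
turn [ 0.0001 -0.0001 -0.0061]
```

carry_out --pt "0 0 0.5 0 0 -0.006 0.3" --pt "0 0 0.5 0 0 0 0.3" --pt "0 0 0.06 0 0 0 0.1" --pt "0 0 0 0 0 0 -0.1" --pt "0 0 0 0 0 0 -0.3"

```text
time: 6.0
ee_pos: [0.4561, 0.2586, 0.0369]
ee_rot: [-0.001, 0.749, -0.663, 0.0]
ft_force: [-0.3, 0.6, -1.3]
finger_gap: 0.417
finger_force: 27.4
```

carry_out --pt "0 0 0 0 0 0 -0.4" --pt "0 0 0 0 0 0 -0.4" --pt "0 0 0 0 0 0 -0.4" --newtons 45

```text
time: 6.3
ee_pos: [0.4558, 0.2585, 0.0366]
ee_rot: [-0.0, 0.749, -0.663, 0.0]
ft_force: [-0.1, -0.6, 0.8]
finger_gap: 0.413
finger_force: 51.1
```

```bash
python3 -c "
from go import *
plan([.4566,.2592,.036],down(186.82))"
```

```text
t 6.3 pos [0.4558 0.2585 0.0366] yaw_y -173.03 F [-0.1 -0.6  0.8] gap 0.413 ff 51.097310185432434 q [ 0.81  0.35 -0.29  0.   -0.93 -0.69]
shift [-0.016 -0.022  0.015]
turn [-0.0002  0.0002  0.0008]
```

carry_out --pt "0 0 -0.6 0 0 0 -0.4" --pt "0 0 -0.9 0 0 0 -0.4" --pt "0.4 0.02 -0.9 0 0 0 -0.4" --pt "0.8 0.04 -0.5 0 0 0 -0.4" --pt "0.9 0.04 -0.2 0 0 0 -0.4"

```text
time: 6.8
ee_pos: [0.4629, 0.1746, 0.1629]
ee_rot: [-0.002, 0.749, -0.662, 0.001]
ft_force: [0.5, 0.5, -2.1]
finger_gap: 0.414
finger_force: 50.9
```

carry_out --pt "0.9 0.04 0 0 0 0 -0.4" --pt "0.9 0.04 0 0 0 0 -0.4" --pt "0.9 0.04 0 0 0 0 -0.4" --pt "0.9 0.04 0 0 0 0 -0.4" --pt "0.9 0.04 0 0 0 0 -0.4"

```text
time: 7.3
ee_pos: [0.4755, -0.0067, 0.1603]
ee_rot: [-0.0, 0.749, -0.663, 0.0]
ft_force: [0.8, 0.1, -0.2]
finger_gap: 0.412
finger_force: 50.9
```

carry_out --pt "0.9 0.04 0 0 0 0 -0.4" --pt "0.9 0.05 0 0 0 0 -0.4" --pt "0.9 0.05 0 0 0 0 -0.4" --pt "0.3 0.05 0 0 0 0.018 -0.4" --pt "0 0 0 0 0 0 -0.4"

```text
time: 7.8
ee_pos: [0.4824, -0.1269, 0.16]
ee_rot: [0.0, 0.728, -0.685, -0.0]
ft_force: [0.2, -0.0, -1.6]
finger_gap: 0.413
finger_force: 50.9
```

carry_out --pt "0 0 0 0 0 0 -0.4" --pt "0 0 0 0 0 0 -0.4"

```text
time: 8.0
ee_pos: [0.4828, -0.1245, 0.1601]
ee_rot: [-0.0, 0.73, -0.683, -0.0]
ft_force: [-0.5, 0.2, -1.8]
finger_gap: 0.414
finger_force: 50.9
```

```bash
python3 -c "
from go import *
plan([.4833,-.126,.111],down(183.7))
cv2.imwrite('pics/s1.png',read_camera('scene')); cv2.imwrite('pics/t1.png',read_camera('top'))
c=lambda n,y,x:cv2.resize(cv2.imread(n)[y:y+150,x:x+130],(400,460),interpolation=cv2.INTER_CUBIC)
cv2.imwrite('pics/st1.png',np.hstack([c('pics/s1.png',150,170),c('pics/t1.png',180,330)]))
"
```

```text
t 8.0 pos [ 0.4828 -0.1245  0.1601] yaw_y -176.18 F [-0.5  0.2 -1.8] gap 0.414 ff 50.90941786766052 q [ 0.06  0.19 -0.16 -0.   -1.22  0.  ]
shift [ 0.038 -0.011  1.228]
turn [-0.      0.0001  0.0007]
```

View pics/st1.png

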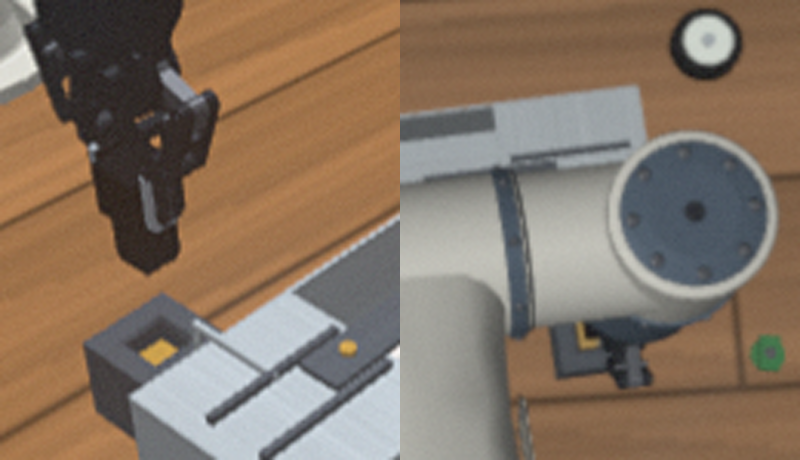

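The scene crop shows the key hanging above the socket, with its lower tip near crop (148,270) and the hole at (150,345). I descend with force checks.

carry_out --pt "0.04 -0.01 0.5 0 0 0 -0.4" --pt "0 0 0.5 0 0 0 -0.4" --pt "0 0 0.3 0 0 0 -0.4" --pt "0 0 0.1 0 0 0 -0.4" --pt "0 0 0 0 0 0 -0.4"

```text
time: 8.6
ee_pos: [0.4832, -0.1265, 0.1039]
ee_rot: [0.0, 0.73, -0.683, -0.0]
ft_force: [-0.4, -0.3, -2.4]
finger_gap: 0.416
finger_force: 50.9
```

carry_out --pt "0 0 0.1 0 0 0 -0.4" --pt "0 0 0.08 0 0 0 -0.4" --pt "0 0 0.05 0 0 0 -0.4"

```text
time: 8.9
ee_pos: [0.4834, -0.1268, 0.095]
ee_rot: [-0.0, 0.73, -0.684, 0.0]
ft_force: [0.6, 0.2, -0.4]
finger_gap: 0.417
finger_force: 50.9
```

```bash
python3 -c "
from go import *
plan([.4833,-.126,.0966],down(183.7))"
```

```text
t 8.9 pos [ 0.4834 -0.1268  0.095 ] yaw_y -176.26 F [ 0.6  0.2 -0.4] gap 0.417 ff 50.932849645614624 q [ 0.06  0.24 -0.27 -0.   -1.06  0.01]
shift [-0.019  0.001 -0.041]
turn [-0.0001  0.      0.0002]
```

carry_out --pt "0 0 0.1 0 0 0 -0.4" --pt "0 0 0 0 0 0 -0.4"

```text
time: 9.1
ee_pos: [0.4829, -0.1268, 0.0904]
ee_rot: [0.0, 0.73, -0.684, -0.0]
ft_force: [-0.9, -0.2, -2.0]
finger_gap: 0.414
finger_force: 50.9
```

carry_out --pt "0 0 0.08 0 0 0 -0.4" --pt "0 0 0 0 0 0 -0.4"

```text
time: 9.3
ee_pos: [0.483, -0.1268, 0.0873]
ee_rot: [0.0, 0.73, -0.684, -0.0]
ft_force: [-0.5, -0.7, -1.2]
finger_gap: 0.413
finger_force: 50.9
```

carry_out --pt "0 0 0.1 0 0 0 -0.4" --pt "0 0 0.1 0 0 0 -0.4" --pt "0 0 0 0 0 0 -0.4"

```text
time: 9.6
ee_pos: [0.4828, -0.1268, 0.079]
ee_rot: [0.0, 0.73, -0.684, -0.001]
ft_force: [-0.0, 1.0, -2.5]
finger_gap: 0.415
finger_force: 51.0
```

carry_out --pt "0 0 0.1 0 0 0 -0.4" --pt "0 0 0.1 0 0 0 -0.4" --pt "0 0 0 0 0 0 -0.4"

```text
time: 9.9
ee_pos: [0.4828, -0.1268, 0.071]
ee_rot: [0.0, 0.73, -0.684, -0.001]
ft_force: [-0.3, -0.2, -0.7]
finger_gap: 0.414
finger_force: 50.9
```

carry_out --pt "0 0 0.1 0 0 0 -0.4" --pt "0 0 0.06 0 0 0 -0.4" --pt "0 0 0 0 0 0 -0.4"

```text
time: 10.2
ee_pos: [0.483, -0.1268, 0.0649]
ee_rot: [0.0, 0.73, -0.684, -0.0]
ft_force: [-0.3, -0.0, -0.5]
finger_gap: 0.415
finger_force: 50.9
```

carry_out --pt "0 0 0.06 0 0 0 -0.4" --pt "0 0 0.02 0 0 0 -0.4" --pt "0 0 0 0 0 0 -0.4"

```text
time: 10.5
ee_pos: [0.4833, -0.1268, 0.062]
ee_rot: [0.0, 0.73, -0.684, -0.0]
ft_force: [0.0, 0.1, -0.2]
finger_gap: 0.413
finger_force: 51.0
```

carry_out --pt "0 0 0.02 0 0 0 -0.4" --pt "0 0 0 0 0 0 -0.4"

```text
time: 10.7
ee_pos: [0.4833, -0.1269, 0.0616]
ee_rot: [-0.0, 0.73, -0.684, 0.0]
ft_force: [-1.6, 1.4, 3.2]
finger_gap: 0.419
finger_force: 51.2
```

```bash
python3 -c "
from go import *
plan([.4833,-.126,.0616],down(183.7))
cv2.imwrite('pics/s2.png',read_camera('scene'))
cv2.imwrite('pics/s2c.png',cv2.resize(cv2.imread('pics/s2.png')[180:360,190:370],(560,560),interpolation=cv2.INTER_CUBIC))
"
```

```text
t 10.7 pos [ 0.4833 -0.1269  0.0616] yaw_y -176.26 F [-1.6  1.4  3.2] gap 0.419 ff 51.18054986000061 q [ 0.06  0.28 -0.32  0.   -0.97  0.01]
shift [-0.022 -0.001  0.001]
turn [-0.0001 -0.      0.0002]
```

View pics/s2c.png

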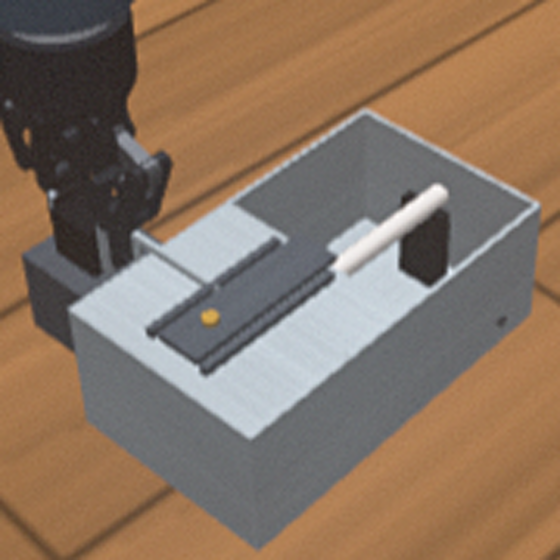

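The key is seated: contact is about 5 N at exactly the expected height, and the bar is drawn back to the roof's edge. I release it and move up.

carry_out --pt "0 0 0 0 0 0 -0.1" --pt "0 0 0 0 0 0 0.1" --pt "0 0 0 0 0 0 0.2" --pt "0 0 -0.2 0 0 0 0.2" --pt "0 0 -0.4 0 0 0 0.2"

```text
time: 11.25
ee_pos: [0.4824, -0.1268, 0.085]
ee_rot: [0.001, 0.73, -0.684, -0.001]
ft_force: [-0.5, -0.2, -0.1]
finger_gap: 0.599
finger_force: 0.0
```

carry_out --pt "0 0 -0.7 0 0 0 0.2" --pt "0 0 -0.9 0 0 0 0.2" --pt "0 0 -0.9 0 0 0 0.2" --pt "0 0 0 0 0 0 0.2" --pt "0 0 0 0 0 0 0.2"

```text
time: 11.75
ee_pos: [0.4838, -0.1267, 0.1865]
ee_rot: [-0.001, 0.73, -0.684, 0.001]
ft_force: [0.6, 0.2, -0.9]
finger_gap: 0.599
finger_force: 0.0
```

```bash
cat > tube.py <<'E'
from go import *
yaw=.0645; cab=np.array([.6042,-.0589,0]); C=R.from_euler('z',yaw)
W=lambda p:cab+C.apply(p)
L=lambda p:C.inv().apply(np.asarray(p)-cab)
# tool closing along cabinet x (tool y = -cab x), tilted by th deg about cabinet x (+: tube's +y end up)
def pose(th): return C*R.from_euler('x',th,degrees=True)*down(180)
E
python3 -c "
from tube import *
plan(None)
s=cv2.imread('pics/s2.png');t=cv2.imread('pics/top0.png')
for n,im,(y,x) in(('scene',s,(220,290)),('top',t,(235,305))):
    h=cv2.cvtColor(im,cv2.COLOR_BGR2HSV)[y:y+60,x:x+60]
    m=cv2.inRange(h,(0,0,190),(30,60,255)); N,l,st,c=cv2.connectedComponentsWithStats(m);i=1+st[1:,4].argmax()
    ys,xs=np.where(l==i);P=np.c_[xs+x,ys+y];r=cv2.minAreaRect(P.astype(np.float32));print(n,st[i],r)
    b=cv2.boxPoints(r); print(L(onplane(n,b,.066)).round(4).tolist())
"
```

```text
t 11.75 pos [ 0.4838 -0.1267  0.1865] yaw_y -176.27 F [ 0.6  0.2 -0.9] gap 0.599 ff 0.0 q [ 0.06  0.17 -0.11 -0.   -1.28  0.01]
scene [  8  19  36  28 210] ((315.1400451660156, 252.52001953125), (5.000000476837158, 42.40000534057617), 53.130104064941406)
[[-0.009, 0.0272, 0.066], [-0.0097, 0.1263, 0.066], [0.0025, 0.1209, 0.066], [0.0025, 0.0229, 0.066]]
top [14 10 20  5 63] ((328.5182800292969, 246.6646270751953), (3.2025146484375, 19.215089797973633), 83.6598129272461)
[[0.0038, 0.1145, 0.066], [0.0032, 0.0649, 0.066], [-0.0052, 0.0651, 0.066], [-0.0046, 0.1146, 0.066]]
```

```bash
python3 -c "
from tube import *
plan(W([0,.065,.150]),pose(0)); plan(W([0,.065,.0473]))
o=.0187
def tcp(th,zp): a=np.radians(th); g=np.array([-.0,-.012+.077*np.cos(a),zp+.077*np.sin(a)]); return g+o*np.array([0,np.sin(a),-np.cos(a)])
w=[(0,.066),(0,.070),(5,.071),(10,.0725),(15,.0735),(20,.0745)]
for (a,b),(c,d) in zip(w,w[1:]): print(c,(pose(a).inv().apply(C.apply(tcp(c,d)-tcp(a,b)))/.04).round(3),((pose(a).inv()*pose(c)).as_rotvec()/np.pi).round(4), W(tcp(c,d)).round(4))
"
```

```text
t 11.75 pos [ 0.4838 -0.1267  0.1865] yaw_y -176.27 F [ 0.6  0.2 -0.9] gap 0.599 ff 0.0 q [ 0.06  0.17 -0.11 -0.   -1.28  0.01]
shift [-3.121 -3.113  0.921]
turn [-0.0009  0.0001  0.0002]
t 11.75 pos [ 0.4838 -0.1267  0.1865] yaw_y -176.27 F [ 0.6  0.2 -0.9] gap 0.599 ff 0.0 q [ 0.06  0.17 -0.11 -0.   -1.28  0.01]
shift [-3.121 -3.106  3.489]
0 [ 0.   0.  -0.1] [0. 0. 0.] [0.6    0.006  0.0513]
5 [-0.033  0.    -0.195] [-0.     -0.0278 -0.    ] [0.5999 0.0073 0.0591]
10 [-0.037  0.    -0.207] [-0.     -0.0278  0.    ] [0.5999 0.008  0.0675]
15 [-0.038  0.    -0.194] [-0.     -0.0278 -0.    ] [0.5999 0.0082 0.0754]
20 [-0.04   0.    -0.194] [ 0.     -0.0278  0.    ] [0.5999 0.0077 0.0833]
```

carry_out --pt "-0.5 -0.5 0 0 0 0 0.2" --pt "-0.7 -0.7 0 0 0 0 0.2" --pt "-0.7 -0.7 0.2 0 0 0 0.2" --pt "-0.7 -0.7 0.3 0 0 0 0.2" --pt "-0.52 -0.51 0.4 0 0 0 0.2"

```text
time: 12.25
ee_pos: [0.6002, 0.0075, 0.1479]
ee_rot: [0.0, 0.73, -0.683, -0.0]
ft_force: [0.3, 0.2, -1.0]
finger_gap: 0.596
finger_force: 0.0
```

carry_out --pt "0 0 0 0 0 0 0.2" --pt "0 0 0 0 0 0 0.2" --pt "0 0 0 0 0 0 0.2"

```text
time: 12.55
ee_pos: [0.5989, 0.0052, 0.1494]
ee_rot: [0.0, 0.73, -0.684, 0.0]
ft_force: [-0.4, -0.3, 0.1]
finger_gap: 0.599
finger_force: 0.0
```

```bash
python3 -c "
from tube import *
plan(W([0,.065,.0473]),pose(0))
cv2.imwrite('pics/s3.png',read_camera('scene'));cv2.imwrite('pics/t3.png',read_camera('top'))
c=lambda n,y,x:cv2.resize(cv2.imread(n)[y:y+150,x:x+130],(400,460),interpolation=cv2.INTER_CUBIC)
cv2.imwrite('pics/st3.png',np.hstack([c('pics/s3.png',200,240),c('pics/t3.png',180,310)]))
"
```

```text
t 12.55 pos [0.5989 0.0052 0.1494] yaw_y -176.29 F [-0.4 -0.3  0.1] gap 0.599 ff 0.0 q [ 0.27  0.39  0.08  0.   -1.27 -0.2 ]
shift [-0.019 -0.03   2.552]
turn [ 0.0001 -0.0001  0.0001]
```

View pics/st3.png

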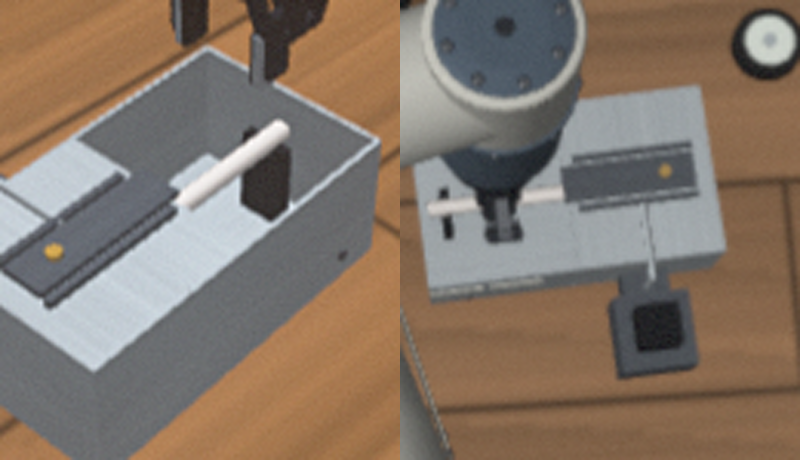

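The top view shows the key's head flush in the socket at crop (657,325) and the bar drawn back. The open fingers are over the tube at about (497,210). I descend and grip.

carry_out --pt "-0.02 -0.03 0.5 0 0 0 0.2" --pt "0 0 0.7 0 0 0 0.2" --pt "0 0 0.6 0 0 0 0.2" --pt "0 0 0.3 0 0 0 0.2" --pt "0 0 0 0 0 0 0.2"

```text
time: 13.15
ee_pos: [0.5993, 0.006, 0.0642]
ee_rot: [0.001, 0.73, -0.684, -0.001]
ft_force: [-0.1, -0.0, 0.2]
finger_gap: 0.598
finger_force: 0.0
```

carry_out --pt "0 0 0.3 0 0 0 0.2" --pt "0 0 0.14 0 0 0 0.1" --pt "0 0 0 0 0 0 -0.2" --pt "0 0 0 0 0 0 -0.4" --pt "0 0 0 0 0 0 -0.5" --newtons 30

```text
time: 13.65
ee_pos: [0.6009, 0.0067, 0.0483]
ee_rot: [-0.0, 0.73, -0.684, 0.0]
ft_force: [-0.4, 0.0, 0.5]
finger_gap: 0.249
finger_force: 0.0
```

carry_out --pt "0 0 0 0 0 0 -0.6" --pt "0 0 0 0 0 0 -0.8" --pt "0 0 0 0 0 0 -0.9" --pt "0 0 0 0 0 0 -0.9"

```text
time: 14.05
ee_pos: [0.6006, 0.0067, 0.0481]
ee_rot: [-0.0, 0.73, -0.684, 0.0]
ft_force: [-1.0, 0.1, 3.6]
finger_gap: 0.152
finger_force: 29.3
```

```bash
python3 -c "
from tube import *
plan(W([0,.065,.0473]),pose(0))"
```

```text
t 14.05 pos [0.6006 0.0067 0.0481] yaw_y -176.26 F [-1.   0.1  3.6] gap 0.152 ff 29.268431067466736 q [ 0.27  0.47 -0.06  0.   -1.04 -0.21]
shift [0.016 0.015 0.02 ]
turn [-0.0002 -0.      0.0002]
```

carry_out --pt "0 0 0 0 0 0 -0.9" --pt "0 0 0 0 0 0 -0.9" --pt "0 0 -0.1 0 0 0 -0.9" --pt "0 0 0 0 0 0 -0.9" --newtons 60

```text
time: 14.45
ee_pos: [0.6006, 0.0067, 0.0518]
ee_rot: [-0.0, 0.73, -0.684, 0.0]
ft_force: [0.8, 0.0, 0.5]
finger_gap: 0.142
finger_force: 58.4
```

carry_out --pt "-0.033 0 -0.195 0 -0.028 0 -0.9" --pt "0 0 0 0 0 0 -0.9" --pt "-0.037 0 -0.207 0 -0.028 0 -0.9" --pt "0 0 0 0 0 0 -0.9" --pt "0 0 0 0 0 0 -0.9"

```text
time: 14.95
ee_pos: [0.6003, 0.0082, 0.0674]
ee_rot: [-0.059, 0.726, -0.682, -0.064]
ft_force: [-0.5, 0.5, -0.4]
finger_gap: 0.139
finger_force: 58.5
```

```bash
python3 -c "
from tube import *
plan([.5999,.0080,.0675],pose(10))"
```

```text
t 14.95 pos [0.6003 0.0082 0.0674] yaw_y -176.36 F [-0.5  0.5 -0.4] gap 0.139 ff 58.54489803314209 q [ 0.16  0.46  0.05 -0.19 -1.14 -0.02]
shift [ 0.003  0.011 -0.002]
turn [ 0.0001 -0.0001 -0.0003]
```

carry_out --pt "-0.038 0 -0.194 0 -0.028 0 -0.9" --pt "0 0 0 0 0 0 -0.9" --pt "-0.04 0 -0.194 0 -0.028 0 -0.9" --pt "0 0 0 0 0 0 -0.9" --pt "0 0 0 0 0 0 -0.9"

```text
time: 15.45
ee_pos: [0.6001, 0.0082, 0.0829]
ee_rot: [-0.118, 0.718, -0.674, -0.127]
ft_force: [0.7, 0.6, -1.2]
finger_gap: 0.139
finger_force: 58.6
```

```bash
python3 -c "
from tube import *
plan([.5999,.0077,.0833],pose(20))
cv2.imwrite('pics/s4.png',read_camera('scene'))
cv2.imwrite('pics/s4c.png',cv2.resize(cv2.imread('pics/s4.png')[150:350,200:400],(600,600),interpolation=cv2.INTER_CUBIC))"
```

```text
t 15.45 pos [0.6001 0.0082 0.0829] yaw_y -176.33 F [ 0.7  0.6 -1.2] gap 0.139 ff 58.619316816329956 q [ 0.05  0.49  0.15 -0.37 -1.26  0.14]
shift [ 0.009  0.006 -0.013]
turn [ 0.0003  0.0001 -0.0002]
```

View pics/s4c.png

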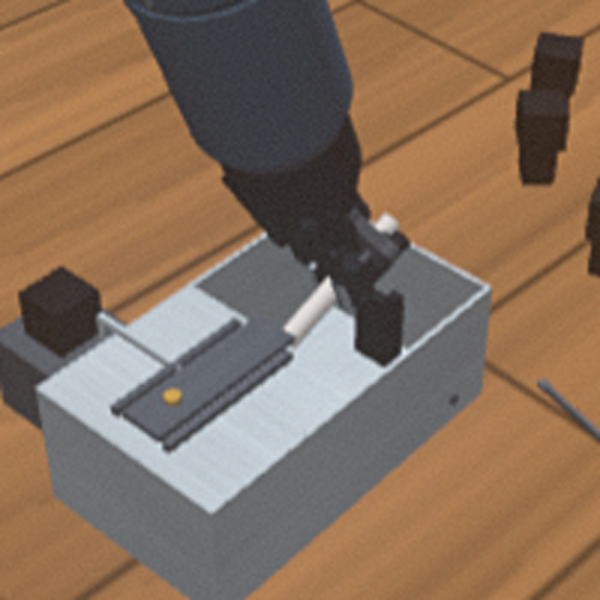

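The crop shows the tube held and tilted, passing freely below the bar at (300,320). I draw it out along its axis.

carry_out --pt "-0.15 0 0 0 0 0 -0.9" --pt "-0.2 0 0 0 0 0 -0.9" --pt "-0.2 0 0 0 0 0 -0.9" --pt "-0.2 0 0 0 0 0 -0.9" --pt "-0.15 0 0 0 0 0 -0.9"

```text
time: 16.0
ee_pos: [0.5981, 0.0432, 0.0966]
ee_rot: [-0.12, 0.719, -0.673, -0.128]
ft_force: [-1.3, -0.0, -0.9]
finger_gap: 0.139
finger_force: 58.6
```

```bash
python3 -c "
from tube import *
plan([.5999,.0077,.0833],pose(20))"
```

```text
t 16.0 pos [0.5981 0.0432 0.0966] yaw_y -176.23 F [-1.3 -0.  -0.9] gap 0.139 ff 58.61901104450226 q [ 0.1   0.46  0.14 -0.37 -1.26  0.08]
shift [0.948 0.015 0.006]
turn [-0.      0.0009  0.0005]
```

carry_out --pt "-0.2 0 0 0 0 0 -0.9" --pt "-0.25 0 0 0 0 0 -0.9" --pt "-0.25 0 0 0 0 0 -0.9" --pt "-0.25 0 0 0 0 0 -0.9" --pt "-0.15 0 0 0 0 0 -0.9"

```text
time: 16.5
ee_pos: [0.5954, 0.0844, 0.1118]
ee_rot: [-0.12, 0.719, -0.673, -0.128]
ft_force: [-0.4, -0.7, -1.4]
finger_gap: 0.137
finger_force: 58.6
```

carry_out --pt "-0.25 0 0 0 0 0 -0.9" --pt "-0.3 0 0 0 0 0 -0.9" --pt "-0.3 0 0 0 0 0 -0.9" --pt "-0.3 0 0 0 0 0 -0.9" --pt "-0.25 0 0 0 0 0 -0.9"

```text
time: 17.0
ee_pos: [0.592, 0.137, 0.1311]
ee_rot: [-0.12, 0.719, -0.673, -0.128]
ft_force: [0.7, -0.1, -0.4]
finger_gap: 0.136
finger_force: 58.6
```

carry_out --pt "0 0 0 0 0 0 -0.9" --pt "0 0 0 0 0 0 -0.9"

```text
time: 17.2
ee_pos: [0.5919, 0.1359, 0.1305]
ee_rot: [-0.12, 0.719, -0.673, -0.128]
ft_force: [-0.4, 0.0, -0.5]
finger_gap: 0.141
finger_force: 58.6
```

```bash
python3 -c "
from tube import *
plan([.5999,.0077,.0833],pose(20))
s=read_state();q=s['ee_rot'];r=R.from_quat([*q[1:],q[0]])
g=s['ee_pos']-r.apply([0,0,.0187]); print('inner end cab',L(g+r.apply([.175,0,0])),'outer',L(g-r.apply([.045,0,0])))"
```

```text
t 17.2 pos [0.5919 0.1359 0.1305] yaw_y -176.24 F [-0.4  0.  -0.5] gap 0.141 ff 58.61936151981354 q [ 0.26  0.41  0.16 -0.36 -1.26 -0.09]
shift [3.422e+00 1.100e-02 2.000e-03]
turn [0.0002 0.0008 0.0004]
inner end cab [0.00049076 0.02449887 0.08778565] outer [0.00024594 0.23103505 0.16356656]
```

carry_out --pt "-0.1 0 -0.3 0 0 0 -0.9" --pt "-0.22 0 -0.6 0 0 0 -0.9" --pt "-0.22 0 -0.6 0 0 0 -0.9" --pt "-0.22 0 -0.6 0 0 0 -0.9" --pt "-0.22 0 -0.6 0 0 0 -0.9"

```text
time: 17.7
ee_pos: [0.5921, 0.1345, 0.2474]
ee_rot: [-0.12, 0.718, -0.673, -0.127]
ft_force: [0.5, -0.2, -0.5]
finger_gap: 0.14
finger_force: 58.6
```

carry_out --pt "-0.22 0 -0.6 0 0 0 -0.9" --pt "-0.17 0 -0.46 0 0 0 -0.9" --pt "0.3 0 -0.1 0 0 0 -0.9" --pt "0.45 0 -0.16 0 0 0 -0.9" --pt "0.45 0 -0.16 0 0 0 -0.9"

```text
time: 18.2
ee_pos: [0.5951, 0.0833, 0.2898]
ee_rot: [-0.119, 0.718, -0.673, -0.128]
ft_force: [0.2, 0.0, -0.8]
finger_gap: 0.14
finger_force: 58.6
```

carry_out --pt "0.45 0 -0.16 0 0 0 -0.9" --pt "0.3 0 -0.12 0 0 0 -0.9" --pt "0.15 0 -0.06 0 0 0 -0.9" --pt "0 0 0 0 0 0 -0.9" --pt "0 0 0 0 0 0 -0.9"

```text
time: 18.7
ee_pos: [0.5978, 0.0466, 0.2902]
ee_rot: [-0.12, 0.718, -0.673, -0.128]
ft_force: [0.6, 0.4, -1.1]
finger_gap: 0.142
finger_force: 58.6
```

carry_out --pt "0 0 0 0 0 0 -0.9" --pt "0 0 0 0 0 0 -0.9" --pt "0 0 0 0 0 0 -0.9" --pt "0 0 0 0 0 0 -0.9" --pt "0 0 0 0 0 0 -0.9"

```text
time: 19.2
ee_pos: [0.5978, 0.0464, 0.2902]
ee_rot: [-0.12, 0.719, -0.673, -0.128]
ft_force: [0.5, 0.1, -1.6]
finger_gap: 0.141
finger_force: 58.6
```

```bash
python3 -c "
from tube import *
plan(None)
s=read_state();q=s['ee_rot'];r=R.from_quat([*q[1:],q[0]])
g=s['ee_pos']-r.apply([0,0,.0187]); print('inner end cab',L(g+r.apply([.175,0,0])),'outer',L(g-r.apply([.045,0,0])),s['joint_vel'].round(3))
cv2.imwrite('pics/s5.png',read_camera('scene'))
cv2.imwrite('pics/t5.png',read_camera('top'))
cv2.imwrite('pics/s5c.png',np.hstack([cv2.resize(cv2.imread('pics/s5.png')[60:360,180:430],(400,480)),cv2.resize(cv2.imread('pics/t5.png')[170:330,200:420],(400,480))]))"
```

```text
t 19.2 pos [0.5978 0.0464 0.2902] yaw_y -176.25 F [ 0.5  0.1 -1.6] gap 0.141 ff 58.628114461898804 q [ 0.11  0.37  0.5  -0.35 -1.67 -0.09]
inner end cab [ 0.00058636 -0.06521325  0.24747408] outer [0.00039871 0.14130531 0.32330314] [-0.    -0.    -0.    -0.001  0.001 -0.002]
```

View pics/s5c.png

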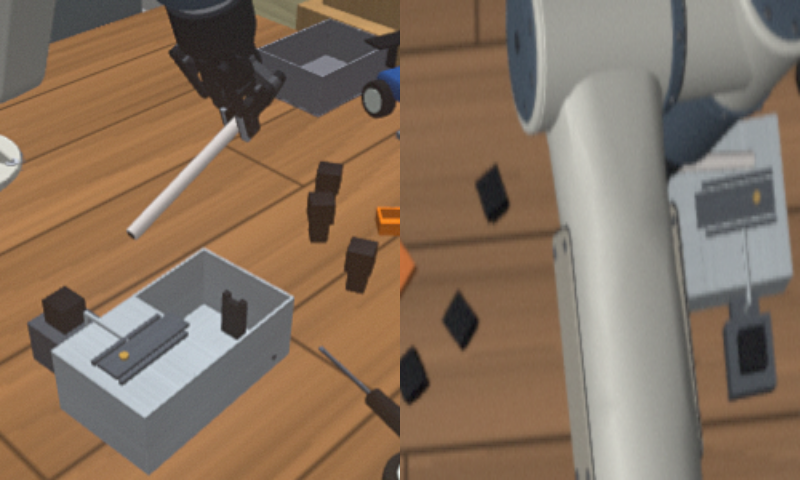

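The tube is held high above the cabinet, with its inner end at left crop (132,233). The key is still home and the bar drawn back, so I hand in.

```bash
python3 -c "
from station import *
print(finish_job())"
```

```text
the job is handed in; nothing more can be done
None
```

Job handed in at about 19 s: the key is home in its socket and released with the bar drawn back, and the tube is held steady in the gripper, its lowest end about 15 cm above the cabinet.

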